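# Pack the red-trimmed microscope's spare optics into their case

### The job

Pack the four spare pieces of the red-trimmed microscope into the open case, each upright and fully down in the recess of its own shape: the red-banded eyepiece in the small round one, the red-banded lens in the large round one, the camera in the square one and the red slide box in the long one. Set them down gently, do not drop them, and leave the blue-banded eyepiece and lens, which belong to another microscope, undisturbed where they stand on the bench.

Things in the scene. Friction and masses are not known exactly. Their poses are not given: they have to be found in the camera images.
- red_eyepiece: the red-banded eyepiece, one of the four pieces to pack. Origin at the centre of its underside, z up through the eyecup; it is round, so yaw is free. 58 mm tall: a bare steel barrel 30 mm in diameter and 22 mm high at the bottom, above it a body 40 mm in diameter with a ribbed red band and a black rubber eyecup on top. Stands upright on its barrel. 0.12 kg.
- red_lens: the red-banded auxiliary lens, to be packed. Origin at the centre of its underside, z up; round, yaw is free. A squat cylinder 54 mm in diameter and 26 mm high with a red band, topped by a grey thread ring 47 mm in diameter and 5 mm high (31 mm in all) around the glass. Lies on its flat front, thread up. 0.15 kg.
- red_camera: the microscope camera, to be packed: a square ribbed black box with red end plates, 46 x 46 mm and 38 mm high, with a round steel lens mount 30 mm in diameter and 6 mm high on top (44 mm in all). Origin at the centre of its underside, z up, sides along its x and y axes. 0.14 kg.
- slide_box: the red box of the calibration slide, to be packed: a flat block 70 mm (x) x 30 mm (y) x 20 mm high with a pale window and a scale on top. Origin at the centre of its underside, z up. 0.09 kg.
- blue_eyepiece: look-alike of another microscope, stays where it is: same size, shape, stance and origin as the red eyepiece (58 mm tall, 40 mm in diameter above a 30 mm barrel) but its band is blue.
- blue_lens: look-alike of another microscope, stays where it is: same size, shape, stance and origin as the red lens (54 mm in diameter, 31 mm high) but its band is blue.
- nest_eyepiece: place of the eyepiece: a dark grey insert 96 x 96 x 20 mm high, fixed in the open case. Origin at the centre of its underside, z up, sides along x and y. In its top, centred: the small round recess, 46 mm in diameter, 8 mm deep, pale floor at z = 12 mm. The four inserts stand in one row along their y axes, 98 mm apart, in any order.
- nest_lens: place of the auxiliary lens: a dark grey insert 96 x 96 x 20 mm high, fixed in the open case. Origin at the centre of its underside, z up, sides along x and y. In its top, centred: the large round recess, 70 mm in diameter, 8 mm deep, pale floor at z = 12 mm. The case's rim is level with the insert tops, 26 mm above the bench; its lid lies flat open on the far side, no higher than the rim.
- nest_camera: place of the camera: a dark grey insert 96 x 96 x 20 mm high, fixed in the open case. Origin at the centre of its underside, z up, sides along x and y. In its top, centred: the square recess, 62 x 62 mm with sides along the insert's, 8 mm deep, pale floor at z = 12 mm. 
- nest_slide: place of the slide box: a dark grey insert 96 x 96 x 20 mm high, fixed in the open case. Origin at the centre of its underside, z up, sides along x and y. In its top, centred: the long recess, 46 mm (x) by 86 mm (y), so the box's long side lies along the insert's y axis (either way round), 8 mm deep, pale floor at z = 12 mm. 
There are look-alikes about, which are no part of the job. There is more than one size of the slide_box; the job needs the smallest.

How it is judged:
By the outcome, as a careful person would: the job done as asked, in the order asked, and still so for the second after the job is handed in, with the robot touching nothing.
It also fails if it takes over 102 s, if anything falls off the work surface, if the arm or the gripper's body presses on something with over 40 N, if the wrist force passes 120 N, or if a joint passes its speed limit or range.

### The arm

A 6-joint arm with a two-finger parallel gripper is mounted at the origin on the work surface. World frame = base frame: x ahead of the robot, y to its left, z up, the work surface at z = 0. Lengths are in mm, angles in degrees, forces in N, time in s.
With the tool pointing down it reaches from about 350 to 850 mm from the base axis. Payload 8.1 kg.
Tool frame: the origin (TCP) lies at the very end of the fingers, on their centre line; the grasp point (between the pads) lies r.tcp_to_grasp behind it (r.tcp_to_grasp is the distance from the TCP to the grasp point, in mm); z points along the fingers, y is the line along which they close (so a half turn about z gives the same grasp; the last joint's range is limited). The gripper opens to 85 mm and grips with 20 to 120 N. Pads are 22 mm wide; open, the fingers measure 114 mm over their backs; the gripper's body (76 mm by 85 mm) begins 54 mm behind the grasp point. The pads swing forward as they close: fully open they stand 13 mm farther back than shut.
Start: joints at [-73.19, 7.471, 85.268, -0, 87.261, -4.893], TCP at [221.903, -557.462, 231.292] pointing down, gripper open.
Joint ranges: [-169.43, 169.43], [-51.17, 129.36], [1.28, 143.12], [-76.62, 256.62], [0, 156.53], [-152.29, 152.29]. Speed limits (degrees/s): [136.94, 136.94, 159.86, 180, 180, 180].

### API

Orientations are given as [roll, pitch, yaw] about the fixed x, y, z axes, in that order (R = Rz(yaw) Ry(pitch) Rx(roll)).
In Python, from bench import sense, viewer, order, r gives the robot as it stands.
- The arm moves only by the tool carry_out, never from a script. Its argument "increments" is one flat list of numbers, 7 for each row, row after row: the shift along the tool's x, y, z as a fraction of full scale, then the turn, a rotation vector about the tool's x, y, z as a fraction of full scale, then the opening, from -1 (shut) to 1 (fully open). A call has exactly 10 rows; each row is the pose to reach, as a shift and turn from the pose commanded when the call began, along the tool's axes at that moment, turning the shorter way round; what a row does not reach only later rows make up. Full scale, the value 1, is 400 mm for a shift and 2 pi rad for a turn. A row lasts 1/8 s, in which the tool goes at most 62.5 mm and 10.7 degrees, less where a joint would pass 70% of its speed; a pose out of reach is approached as far as the arm can. A call with a number of a shift or a turn outside -1 to 1 is refused whole. A call with a gripper value outside its range is refused whole. The fingers move at their own pace and stop on an object; "force" is the grip in N (left out, the last holds). Time passes only in rows, so rows that repeat a pose let the fingers close, or fill a call up. It gives the time, the measured TCP pose, the force, the opening and the grip force at its end, in the units of the state.
- sense(): the state, without advancing time (a new reading comes with each control period).
- viewer.snapshot(name): name is "scene" or "side" or "wrist"; returns the picture (480x640x3 uint8, red, green, blue); there is no depth.
- viewer.get_calibration(name): a dict with "fx", "fy", "cx", "cy" (pixels), "R" (3x3) and "t" (3): a world point X has camera coordinates R X + t. Camera axes: x right, y down, z forward; pixel columns grow to the right and rows downward; lengths in mm; the calibration is good to about 2 mm. A picture is of the moment at which its call begins: read the wrist's pose just before it. get_calibration takes no time and is no camera call; for the wrist camera it gives the pose at the moment of the call.
- order.hand_in(): hands the job in; it is judged then, once.
The state is a dict: "time": time; "joint_pos": joint angles; "qd": joint speeds; "joint_efforts": joint torques, N m; "tool_pos": TCP position; "tcp_rot": TCP orientation; "ft_force": force on the tool from outside, world axes, zero at the start; "wrist_torque": the same for the moment, N m; "finger_gap": finger opening in mm; "grip_force": force on a finger pad.
Only numpy, scipy, OpenCV 4.12 (cv2) and the standard library are available. Lean on these libraries where they do the work, as an engineer would, in place of code of your own. Each camera call takes 0.05 s, during which the arm holds its last target. There are 200 camera calls.

## Working session

There is one attempt and no reset: what is moved stays moved. The work goes in short steps, Python scripts to look and compute and a tool call to move; the robot and the scene stay as the last step left them, time stands still between calls to the robot, and variables do not carry over. Pictures are saved under pics/ and viewed, at most 14 in all, crops included, and the job is handed in when it is done.

Besides the shell and the picture viewer there is one more tool, called after "Call:" in YAML: its name, and indented under it one key for each argument. carry_out: Moves the arm, as the interface text tells. Its arguments: {"type":"object","properties":{"increments":{"type":"array"},"force":{"type":"number"}},"required":["increments"]}

```bash
ls; mkdir -p pics
python3 - <<'E'
from bench import sense, viewer, r
import cv2
s=sense(); print({k:s[k] for k in('time','tool_pos','tcp_rot','finger_gap')}, r.tcp_to_grasp)
for n in('scene','side','wrist'):
    cv2.imwrite(f'pics/{n}0.png',viewer.snapshot(n)[:,:,::-1]); c=viewer.get_calibration(n); print(n,c)
E
```

```text
pics
{'time': 0.0, 'tool_pos': array([ 221.72280784, -556.9300095 ,  230.24228065]), 'tcp_rot': array([-1.79893597e+02, -6.60852197e-03,  2.17040835e+01]), 'finger_gap': 85.62659544537102} 18.700000000000003
scene {'fx': 443.2264863795363, 'fy': 443.2264863795363, 'cx': 323.4510044573863, 'cy': 241.25709760577354, 'R': array([[-0.19145429,  0.98146423, -0.00855735],
       [ 0.84819029,  0.16105683, -0.50461264],
       [-0.49388104, -0.10386851, -0.86330345]]), 't': array([  88.58962282, -393.85566841, 1246.49681103])}
side {'fx': 539.0632133376608, 'fy': 539.0632133376608, 'cx': 317.94975336068694, 'cy': 243.1633897045613, 'R': array([[-0.98599468, -0.16673573, -0.0037004 ],
       [-0.11779274,  0.71193378, -0.69229702],
       [ 0.11806509, -0.6821653 , -0.72160317]]), 't': array([ 490.20177716,   62.58538021, 1092.1904747 ])}
wrist {'fx': 399.80367413176555, 'fy': 399.80367413176555, 'cx': 322.084529795784, 'cy': 242.89680454630678, 'R': array([[ 0.36954343, -0.92921294, -0.00098224],
       [-0.89338382, -0.35558467,  0.27463591],
       [-0.25554451, -0.10061238, -0.96154779]]), 't': array([-598.76137428,  -35.34163449,  378.31936831])}
```

View pics/scene0.png

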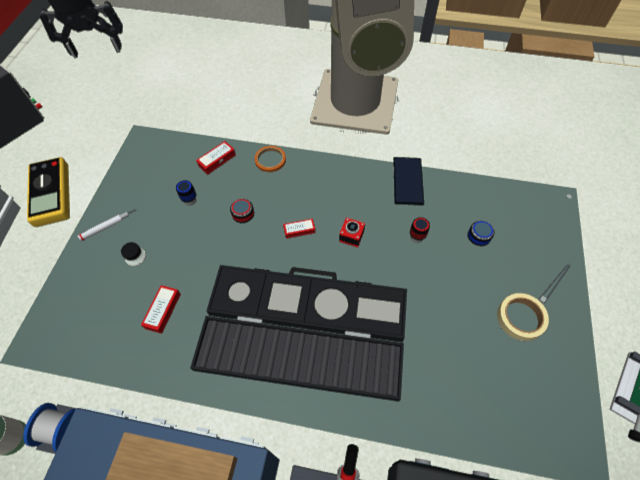

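View pics/side0.png

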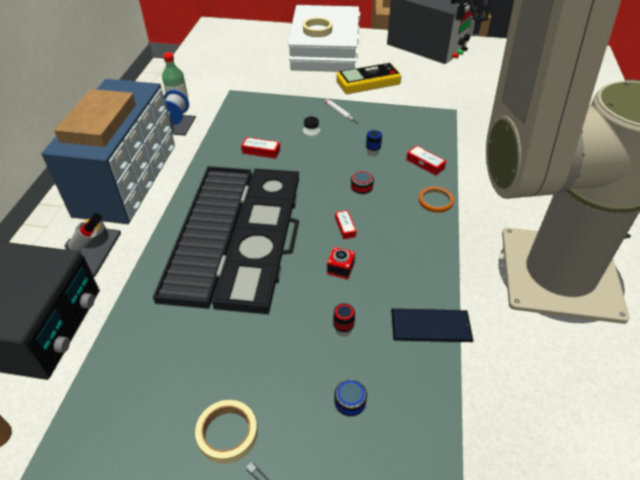

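The scene view shows the red lens at (242,210), the small slide box (299,228), the camera (352,231) and the red eyepiece (420,227). The case recesses, left to right, are eyepiece (239,292), camera (285,298), lens (331,303) and slide (378,310). The other two slide boxes, at (216,156) and (160,309), look bigger.

Run:
```python
import cv2
im=cv2.imread('pics/scene0.png')[185:350,190:450]
cv2.imwrite('pics/sc_crop.png',cv2.resize(im,None,fx=3,fy=3,interpolation=cv2.INTER_CUBIC))
im=cv2.imread('pics/side0.png')[150:340,210:400]
cv2.imwrite('pics/sd_crop.png',cv2.resize(im,None,fx=3,fy=3,interpolation=cv2.INTER_CUBIC))
```

```text
(no output)
```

View pics/sc_crop.png

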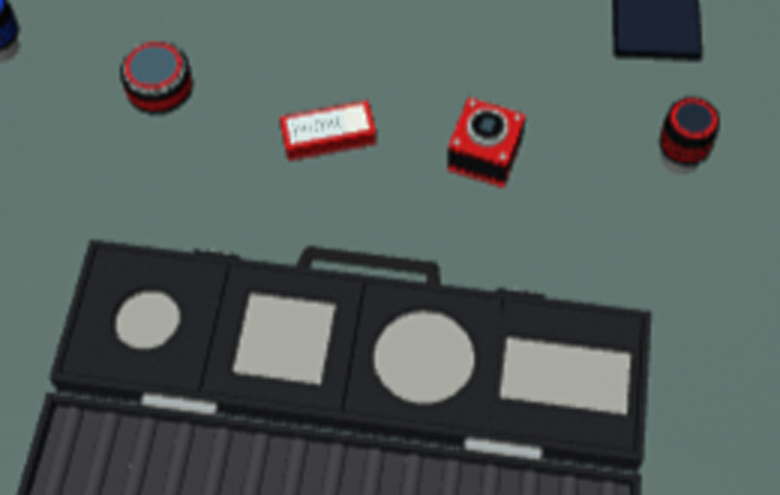

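View pics/sd_crop.png

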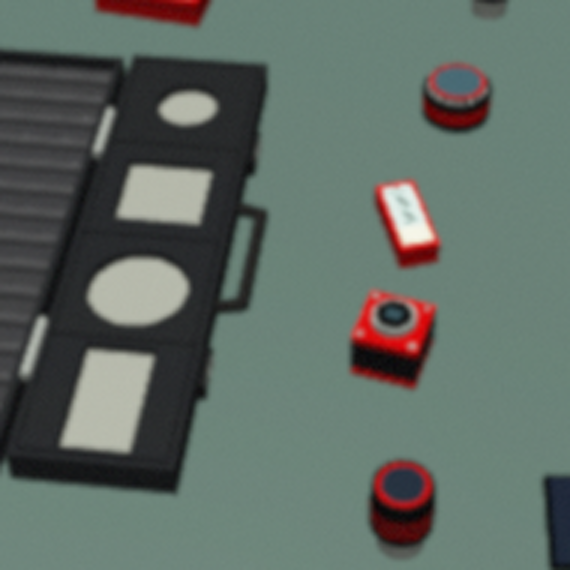

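```bash
cat > h.py <<'E'
import numpy as np, cv2
from bench import viewer
def ray(c,u,v,z):
    R,t=np.array(c['R']),np.array(c['t']); C=-R.T@t
    d=R.T@np.array([(u-c['cx'])/c['fx'],(v-c['cy'])/c['fy'],1]); return (C+d*(z-C[2])/d[2])[:2]
def proj(c,P):
    q=np.atleast_2d(P)@np.array(c['R']).T+np.array(c['t'])
    return np.c_[c['fx']*q[:,0]/q[:,2]+c['cx'],c['fy']*q[:,1]/q[:,2]+c['cy']]
E
python3 - <<'E'
from h import *
from scipy.optimize import least_squares
cs={n:viewer.get_calibration(n) for n in('scene','side')}
off={'scene':(190,185),'side':(210,150)}
def f(n,p,z): return ray(cs[n],off[n][0]+(p[0]+.5)/3-.5,off[n][1]+(p[1]+.5)/3-.5,z)
for nm,z,a,b in [('lens',31,(156,65),(458,84)),('eye',58,(694,117),(404,485)),('cam',44,(486,124),(393,315))]:
    print(nm,f('scene',a,z).round(1),f('side',b,z).round(1))
for nm,z,A,B in [('camtop',38,[(473,98),(524,112),(509,160),(451,147)],[(372,290),(436,303),(415,355),(352,343)]),
  ('slide',20,[(282,116),(368,100),(376,126),(289,148)],[(376,186),(413,180),(438,240),(402,248)])]:
    for n,Q in(('scene',A),('side',B)):
        P=np.array([f(n,q,z) for q in Q]); e=np.roll(P,-1,0)-P
        print(nm,n,P.mean(0).round(1),np.linalg.norm(e,axis=1).round(1),np.degrees(np.arctan2(e[:,1],e[:,0])).round(1))
# case
obs={}
for n,(x0,x1,y0,y1) in {'scene':(200,412,265,335),'side':(215,305,165,310)}.items():
    im=cv2.imread(f'pics/{n}0.png'); m=(im.min(2)>120).astype('uint8'); mm=np.zeros_like(m); mm[y0:y1,x0:x1]=m[y0:y1,x0:x1]
    k,l,st,ce=cv2.connectedComponentsWithStats(mm); o=[(ce[i],st[i,4]) for i in range(1,k) if st[i,4]>250]
    o.sort(key=lambda q:q[0][0 if n=='scene' else 1]); print(n,[(q[0].round(1),q[1]) for q in o]); obs[n]=np.array([q[0] for q in o])
a=np.linspace(0,2*np.pi,60)[:-1]; circ=np.c_[np.cos(a),np.sin(a)]; sq=np.array([[-1,-1],[1,-1],[1,1],[-1,1]])/1.
shp=[circ*23,sq*31,circ*35,sq*[23,43]]
def pred(p,n):
    th=p[2];R=np.array([[np.cos(th),-np.sin(th)],[np.sin(th),np.cos(th)]]);o=[]
    for i,s in enumerate(shp):
        w=(s+[0,(i-1.5)*98])@R.T+p[:2]
        A,B=[proj(cs[n],np.c_[w,np.full(len(w),z)]).astype('float32') for z in(18.,26.)]
        _,I=cv2.intersectConvexConvex(A,B); M=cv2.moments(I); o.append([M['m10']/M['m00'],M['m01']/M['m00']])
    return np.array(o)
for ns in(['scene'],['side'],['scene','side']):
    s=least_squares(lambda p:np.concatenate([(pred(p,n)-obs[n]).ravel() for n in ns]),[550,0,0],x_scale=[10,10,.1],diff_step=1e-4)
    p=s.x;th=p[2];print(ns,p[:2].round(1),np.degrees(th).round(2),np.abs(s.fun).max().round(2))
    for i,k in enumerate(['eye','cam','lens','slide']): print(k,(p[:2]+(i-1.5)*98*np.array([-np.sin(th),np.cos(th)])).round(1))
E
```

```text
lens [ 425.2 -200.8] [ 426.2 -201.9]
eye [413.8 208.6] [414.4 207.2]
cam [439.2  59.7] [441.1  60. ]
camtop scene [439.3  62.5] [40.  43.8 43.9 46.6] [ 82.4  -6.2 -94.  169.1]
camtop side [440.2  61. ] [44.5 49.  42.3 50. ] [173.7  80.7  -4.9 -96.8]
slide scene [444.9 -59.7] [67.3 24.6 68.3 29.5] [ 113.3   26.1  -62.6 -156. ]
slide side [447.3 -63.3] [28.3 65.  27.2 66.9] [-157.3  113.3   26.7  -65.6]
scene [(array([238.6, 291.3]), np.int32(294)), (array([284.4, 297.6]), np.int32(758)), (array([330.9, 303.7]), np.int32(765)), (array([378.2, 309.9]), np.int32(813))]
side [(array([264.5, 214.6]), np.int32(472)), (array([255.6, 246.7]), np.int32(568)), (array([245.6, 283.3]), np.int32(734))]
['scene'] [622.4  -2.3] 2.75 0.07
eye [ 629.5 -149.2]
cam [624.8 -51.3]
lens [620.1  46.6]
slide [615.4 144.5]Traceback (most recent call last):
  File "<stdin>", line 29, in <module>
    return func(*args, **kwargs)
    vector_fun = VectorFunction(
        fun_wrapped,
    ...<6 lines>...
        workers=workers
    )
    self._update_fun()
    ~~~~~~~~~~~~~~~~^^
    self.f = self.fun_wrapped(xp_copy(self.x))
             ~~~~~~~~~~~~~~~~^^^^^^^^^^^^^^^^^
    return np.atleast_1d(self.fun(x))
                         ~~~~~~~~^^^
    return self.f(x, *self.args, **self.kwargs)
           ~~~~~~^^^^^^^^^^^^^^^^^^^^^^^^^^^^^^
  File "<stdin>", line 29, in <lambda>
ValueError: operands could not be broadcast together with shapes (4,2) (3,2)
```

```bash
cat > plan.py <<'E'
# plan.py x y z yaw  X Y Z YAW ... : from the commanded pose to each target, as fractions (tool down)
import sys, numpy as np
from bench import sense
a=np.array(sys.argv[1:],float).reshape(-1,4); p=a[0]
s=sense(); print('meas',s['tool_pos'].round(1),s['tcp_rot'].round(1),'t',round(s['time'],2))
y=np.radians(p[3]); R=np.array([[np.cos(y),np.sin(y),0],[np.sin(y),-np.cos(y),0],[0,0,-1]])
for q in a[1:]:
    print(q,(R.T@(q[:3]-p[:3])/400).round(4),'rz',round(-(q[3]-p[3])/360,4))
E
python3 plan.py 221.9 -557.5 231.3 21.7  400 -180 200 92.7
python3 - <<'E'
from h import *
c=viewer.get_calibration('side')
for k,u,v in(('cam',264.5,214.6),('lens',255.6,246.7),('slide',245.6,283.3)): print(k,ray(c,u,v,20).round(1))
E
```

```text
meas [ 221.8 -557.1  230.5] [-179.9   -0.    21.7] t 0.15
[ 400.  -180.   200.    92.7] [ 0.7626 -0.7122  0.0783] rz -0.1972
cam [625.6 -53.4]
lens [621.   44.6]
slide [616.1 143.6]
```

Call:
carry_out:
  increments: [0.09,-0.09,0.01,0,0,-0.025,1,0.2,-0.19,0.02,0,0,-0.05,1,0.31,-0.29,0.03,0,0,-0.078,1,0.42,-0.39,0.04,0,0,-0.106,1,0.53,-0.49,0.05,0,0,-0.134,1,0.63,-0.59,0.065,0,0,-0.162,1,0.71,-0.66,0.075,0,0,-0.185,1,0.763,-0.712,0.078,0,0,-0.197,1,0.763,-0.712,0.078,0,0,-0.197,1,0.763,-0.712,0.078,0,0,-0.197,1]
  force: 40

```text
time: 1.4
tool_pos: [399.9, -180.3, 200.0]
tcp_rot: [-180.0, 0.0, 92.6]
ft_force: [-0.7, -0.3, 0.9]
finger_gap: 85.2
grip_force: 0.0
```

```bash
python3 plan.py 400.1 -179.8 200.1 92.6  414.1 207.9 120 92.6
```

```text
meas [ 399.9 -180.3  200. ] [-180.     0.    92.6] t 1.4
[414.1 207.9 120.   92.6] [0.9667 0.0789 0.2002] rz -0.0
```

Call:
carry_out:
  increments: [0.08,0.01,0.01,0,0,0,1,0.2,0.02,0.04,0,0,0,1,0.34,0.03,0.07,0,0,0,1,0.48,0.04,0.1,0,0,0,1,0.62,0.05,0.13,0,0,0,1,0.76,0.06,0.16,0,0,0,1,0.87,0.07,0.18,0,0,0,1,0.94,0.076,0.195,0,0,0,1,0.967,0.079,0.2,0,0,0,1,0.967,0.079,0.2,0,0,0,1]

```text
time: 2.65
tool_pos: [414.3, 207.2, 120.0]
tcp_rot: [-180.0, 0.0, 92.6]
ft_force: [0.5, 0.5, -0.1]
finger_gap: 85.5
grip_force: 0.0
```

```bash
python3 plan.py 414.1 207.9 120 92.6  414.1 207.9 22 92.6
python3 - <<'E'
from h import *
c=viewer.get_calibration('wrist'); im=viewer.snapshot('wrist')
cv2.imwrite('pics/w1.png',im[:,:,::-1]); print(proj(c,[[414.1,207.9,58],[414.1,207.9,0]]))
E
```

```text
meas [414.3 207.2 120. ] [-180.     0.    92.6] t 2.65
[414.1 207.9  22.   92.6] [0.    0.    0.245] rz -0.0
[[322.2292317  262.58814621]
 [322.2090244  234.97777721]]
```

View pics/w1.png

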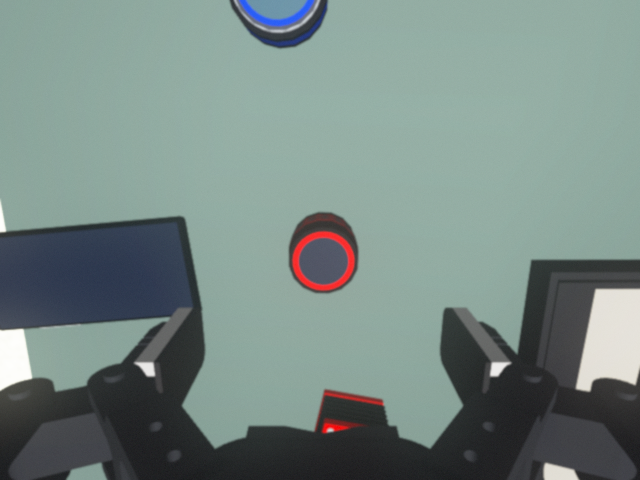

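The red eyepiece's top is at (324,261), within 2 px of the prediction. Next: descend and grip.

Call:
carry_out:
  increments: [0,0,0.04,0,0,0,1,0,0,0.12,0,0,0,1,0,0,0.19,0,0,0,1,0,0,0.23,0,0,0,1,0,0,0.24,0,0,0,1,0,0,0.24,0,0,0,-1,0,0,0.24,0,0,0,-1,0,0,0.24,0,0,0,-1,0,0,0.24,0,0,0,-1,0,0,0.24,0,0,0,-1]
  force: 35

```text
time: 3.95
tool_pos: [414.9, 208.2, 25.3]
tcp_rot: [179.9, -0.0, 92.6]
ft_force: [-1.0, 0.0, 6.5]
finger_gap: 38.7
grip_force: 35.0
```

```bash
python3 plan.py 414.1 207.9 24 92.6 414.1 207.9 110 92.6   520 30 120 92.7; echo; python3 plan.py 520 30 120 92.7  629.7 -150 120 92.7 629.7 -150 60 92.7
```

```text
meas [414.9 208.2  25.3] [179.9  -0.   92.6] t 3.95
[414.1 207.9 110.   92.6] [ 0.     0.    -0.215] rz -0.0
[520.   30.  120.   92.7] [-0.4563  0.2443 -0.24  ] rz -0.0003

meas [414.9 208.2  25.3] [179.9  -0.   92.6] t 3.95
[ 629.7 -150.   120.    92.7] [-0.4624  0.2527  0.    ] rz -0.0
[ 629.7 -150.    60.    92.7] [-0.4624  0.2527  0.15  ] rz -0.0
```

Call:
carry_out:
  increments: [0,0,-0.03,0,0,0,-1,0,0,-0.1,0,0,0,-1,0,0,-0.18,0,0,0,-1,-0.04,0.02,-0.23,0,0,0,-1,-0.12,0.07,-0.24,0,0,0,-1,-0.21,0.12,-0.24,0,0,0,-1,-0.3,0.16,-0.24,0,0,0,-1,-0.38,0.2,-0.24,0,0,0,-1,-0.44,0.235,-0.24,0,0,0,-1,-0.456,0.244,-0.24,0,0,0,-1]

```text
time: 5.2
tool_pos: [520.6, 28.8, 120.8]
tcp_rot: [180.0, 0.0, 92.5]
ft_force: [-0.8, -0.4, -0.9]
finger_gap: 38.5
grip_force: 35.5
```

Call:
carry_out:
  increments: [-0.04,0.02,0,0,0,0,-1,-0.12,0.065,0,0,0,0,-1,-0.22,0.12,0,0,0,0,-1,-0.32,0.175,0,0,0,0,-1,-0.4,0.22,0,0,0,0,-1,-0.45,0.245,0.03,0,0,0,-1,-0.462,0.253,0.08,0,0,0,-1,-0.462,0.253,0.12,0,0,0,-1,-0.462,0.253,0.14,0,0,0,-1,-0.462,0.253,0.14,0,0,0,-1]

```text
time: 6.45
tool_pos: [628.5, -148.7, 63.0]
tcp_rot: [-179.9, -0.0, 92.7]
ft_force: [-0.5, -0.2, -0.6]
finger_gap: 38.9
grip_force: 35.6
```

Run:
```python
from h import *
from bench import sense
print(sense()['tool_pos'],sense()['finger_gap'])
im=viewer.snapshot('side')[130:290,200:340]
a=viewer.snapshot('scene')[210:350,190:300]
k=lambda x:cv2.resize(x,(400,400))[:,:,::-1]
cv2.imwrite('pics/p1.png',np.hstack([k(im),k(a)]))
```

```text
[ 628.4898404  -148.73330445   63.01990442] 38.86710385859731
```

View pics/p1.png

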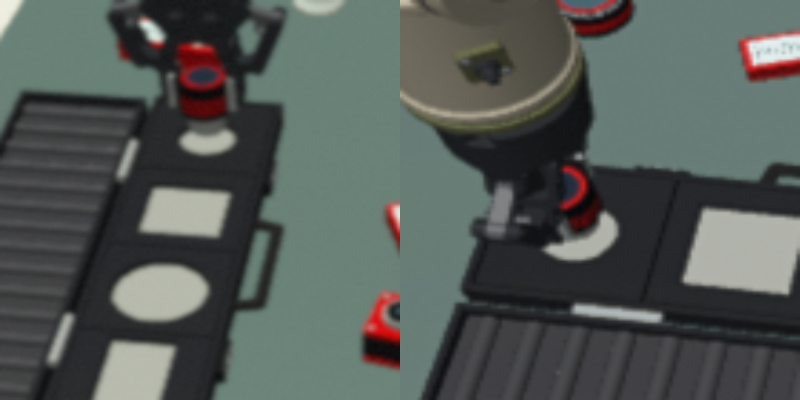

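The eyepiece is held upright over the small round recess. Now I lower it gently.

Call:
carry_out:
  increments: [0,0,0.015,0,0,0,-1,0,0,0.028,0,0,0,-1,0,0,0.037,0,0,0,-1,0,0,0.043,0,0,0,-1,0,0,0.047,0,0,0,-1,0,0,0.049,0,0,0,-1,0,0,0.051,0,0,0,-1,0,0,0.052,0,0,0,-1,0,0,0.053,0,0,0,-1,0,0,0.053,0,0,0,-1]

```text
time: 7.8
tool_pos: [629.6, -149.9, 43.4]
tcp_rot: [180.0, 0.0, 92.6]
ft_force: [-3.3, -0.2, 4.8]
finger_gap: 38.8
grip_force: 35.9
```

Call:
carry_out:
  increments: [0,0,0,0,0,0,0.05,0,0,0,0,0,0,0.25,0,0,0,0,0,0,0.5,0,0,0,0,0,0,0.5,0,0,-0.02,0,0,0,0.5,0,0,-0.06,0,0,0,0.5,0,0,-0.12,0,0,0,0.7,0,0,-0.18,0,0,0,1,0,0,-0.2,0,0,0,1,0,0,-0.2,0,0,0,1]

```text
time: 9.05
tool_pos: [630.0, -150.1, 124.1]
tcp_rot: [179.9, 0.0, 92.6]
ft_force: [0.2, -0.1, -0.5]
finger_gap: 85.6
grip_force: 0.0
```

```bash
python3 plan.py 629.7 -150 122.8 92.6  425.7 -201.3 110 92.6; python3 plan.py 425.7 -201.3 110 92.6  425.7 -201.3 7.5 92.6
python3 - <<'E'
from h import *
a=viewer.snapshot('scene')[210:350,190:300]; im=viewer.snapshot('side')[130:290,200:340]
k=lambda x:cv2.resize(x,(400,400))[:,:,::-1]
cv2.imwrite('pics/p2.png',np.hstack([k(im),k(a)]))
E
```

```text
meas [ 630.  -150.1  124.1] [179.9   0.   92.6] t 9.05
[ 425.7 -201.3  110.    92.6] [-0.105  -0.5153  0.032 ] rz -0.0
meas [ 630.  -150.1  124.1] [179.9   0.   92.6] t 9.05
[ 425.7 -201.3    7.5   92.6] [0.     0.     0.2562] rz -0.0
```

View pics/p2.png

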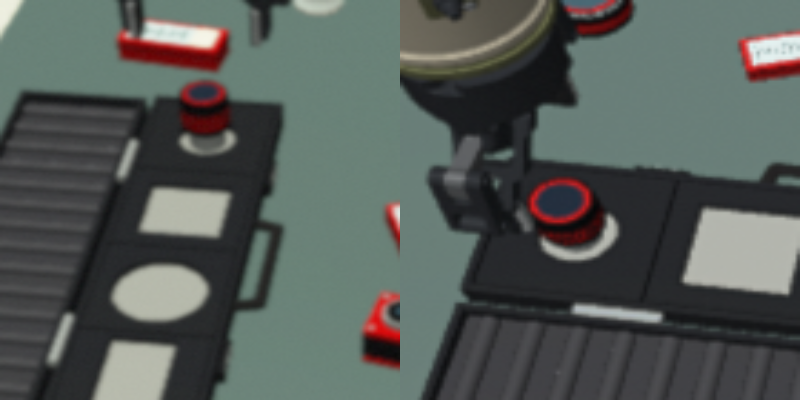

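The eyepiece stands upright in its recess and has been released. Next is the lens.

Call:
carry_out:
  increments: [-0.01,-0.05,0,0,0,0,1,-0.03,-0.15,0.005,0,0,0,1,-0.055,-0.27,0.01,0,0,0,1,-0.08,-0.39,0.02,0,0,0,1,-0.098,-0.48,0.03,0,0,0,1,-0.105,-0.515,0.06,0,0,0,1,-0.105,-0.515,0.12,0,0,0,1,-0.105,-0.515,0.14,0,0,0,1,-0.105,-0.515,0.14,0,0,0,1,-0.105,-0.515,0.14,0,0,0,1]

```text
time: 10.4
tool_pos: [426.1, -201.4, 67.5]
tcp_rot: [180.0, 0.0, 92.6]
ft_force: [0.5, 0.2, 0.1]
finger_gap: 85.4
grip_force: 0.0
```

Run:
```python
from h import *
c=viewer.get_calibration('wrist'); im=viewer.snapshot('wrist')
cv2.imwrite('pics/w2.png',im[:,:,::-1]); print(proj(c,[[425.7,-201.3,31]]))
```

```text
[[321.65818991 281.06430876]]
```

View pics/w2.png

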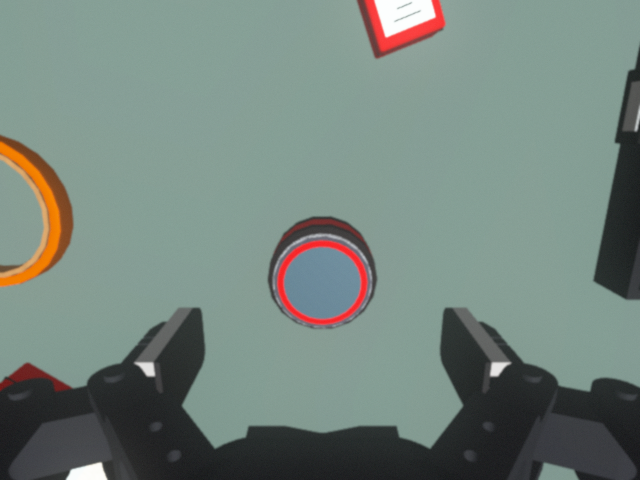

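The lens top is at (322,281), exactly as predicted.

Call:
carry_out:
  increments: [0,0,0.03,0,0,0,1,0,0,0.08,0,0,0,1,0,0,0.125,0,0,0,1,0,0,0.145,0,0,0,1,0,0,0.148,0,0,0,1,0,0,0.148,0,0,0,-1,0,0,0.148,0,0,0,-1,0,0,0.148,0,0,0,-1,0,0,0.148,0,0,0,-1,0,0,0.148,0,0,0,-1]

```text
time: 11.7
tool_pos: [426.2, -201.7, 8.7]
tcp_rot: [179.9, 0.1, 92.6]
ft_force: [-1.4, 0.7, 5.6]
finger_gap: 52.6
grip_force: 36.6
```

```bash
python3 plan.py 425.7 -201.3 7.6 92.6  425.7 -201.3 100 92.6 620.5 45.8 100 92.6 620.5 45.8 45 92.6
```

```text
meas [ 426.2 -201.7    8.7] [1.799e+02 1.000e-01 9.260e+01] t 11.7
[ 425.7 -201.3  100.    92.6] [ 0.     0.    -0.231] rz -0.0
[620.5  45.8 100.   92.6] [ 0.595   0.5145 -0.231 ] rz -0.0
[620.5  45.8  45.   92.6] [ 0.595   0.5145 -0.0935] rz -0.0
```

Call:
carry_out:
  increments: [0,0,-0.03,0,0,0,-1,0,0,-0.1,0,0,0,-1,0,0,-0.17,0,0,0,-1,0.04,0.035,-0.22,0,0,0,-1,0.12,0.104,-0.231,0,0,0,-1,0.21,0.182,-0.231,0,0,0,-1,0.3,0.26,-0.231,0,0,0,-1,0.39,0.337,-0.231,0,0,0,-1,0.48,0.415,-0.231,0,0,0,-1,0.54,0.467,-0.231,0,0,0,-1]

```text
time: 12.95
tool_pos: [603.3, 25.0, 100.8]
tcp_rot: [180.0, -0.0, 92.7]
ft_force: [0.4, -0.9, -1.4]
finger_gap: 52.8
grip_force: 37.2
```

Call:
carry_out:
  increments: [0.03,0.026,0,0,0,0,-1,0.05,0.043,0.01,0,0,0,-1,0.055,0.047,0.04,0,0,0,-1,0.055,0.0475,0.08,0,0,0,-1,0.055,0.0475,0.115,0,0,0,-1,0.055,0.0475,0.14,0,0,0,-1,0.055,0.0475,0.155,0,0,0,-1,0.055,0.0475,0.16,0,0,0,-1,0.055,0.0475,0.16,0,0,0,-1,0.055,0.0475,0.16,0,0,0,-1]

```text
time: 14.2
tool_pos: [620.7, 46.0, 36.7]
tcp_rot: [179.9, 0.0, 92.6]
ft_force: [-0.2, -0.6, -1.0]
finger_gap: 52.7
grip_force: 37.1
```

Run:
```python
from h import *
im=viewer.snapshot('side')[150:330,200:360]
a=viewer.snapshot('scene')[210:350,250:410]
k=lambda x:cv2.resize(x,(400,400))[:,:,::-1]
cv2.imwrite('pics/p3.png',np.hstack([k(im),k(a)]))
```

```text
(no output)
```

View pics/p3.png

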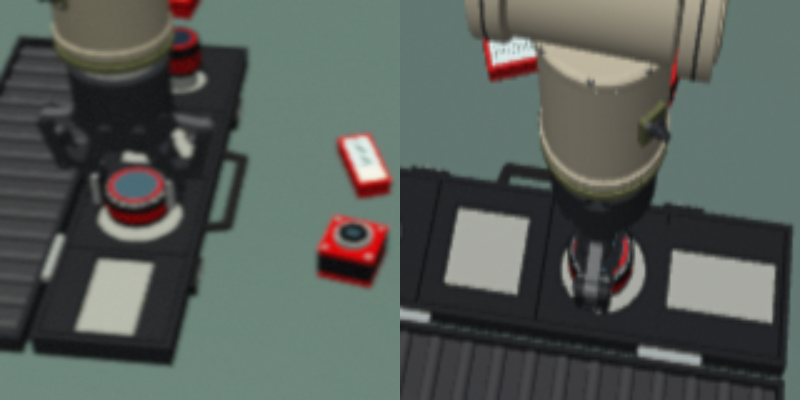

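The lens is level and centred over the large round recess. Lower it.

Call:
carry_out:
  increments: [0,0,0.006,0,0,0,-1,0,0,0.012,0,0,0,-1,0,0,0.016,0,0,0,-1,0,0,0.019,0,0,0,-1,0,0,0.022,0,0,0,-1,0,0,0.024,0,0,0,-1,0,0,0.0255,0,0,0,-1,0,0,0.027,0,0,0,-1,0,0,0.027,0,0,0,-1,0,0,0.027,0,0,0,-1]

```text
time: 15.55
tool_pos: [620.5, 45.9, 26.8]
tcp_rot: [180.0, 0.0, 92.6]
ft_force: [-6.3, 0.5, 9.9]
finger_gap: 52.8
grip_force: 38.2
```

Call:
carry_out:
  increments: [0,0,0,0,0,0,0.3,0,0,0,0,0,0,0.5,0,0,0,0,0,0,0.75,0,0,0,0,0,0,0.75,0,0,-0.01,0,0,0,0.75,0,0,-0.04,0,0,0,0.75,0,0,-0.1,0,0,0,0.75,0,0,-0.16,0,0,0,1,0,0,-0.2,0,0,0,1,0,0,-0.2,0,0,0,1]

```text
time: 16.8
tool_pos: [621.6, 45.9, 107.5]
tcp_rot: [179.8, 0.0, 92.6]
ft_force: [1.2, -0.4, 0.1]
finger_gap: 85.2
grip_force: 0.0
```

```bash
python3 plan.py 620.5 45.8 105.2 92.6  440 60.5 105 83 440 60.5 70 83
```

```text
meas [621.6  45.9 107.5] [179.8   0.   92.6] t 16.8
[440.   60.5 105.   83. ] [ 0.0572 -0.4491  0.0005] rz 0.0267
[440.   60.5  70.   83. ] [ 0.0572 -0.4491  0.088 ] rz 0.0267
```

Call:
carry_out:
  increments: [0.006,-0.05,0,0,0,0.003,1,0.019,-0.15,0,0,0,0.009,1,0.034,-0.27,0,0,0,0.016,1,0.048,-0.38,0,0,0,0.023,1,0.057,-0.449,0.01,0,0,0.0267,1,0.057,-0.449,0.04,0,0,0.0267,1,0.057,-0.449,0.07,0,0,0.0267,1,0.057,-0.449,0.088,0,0,0.0267,1,0.057,-0.449,0.088,0,0,0.0267,1,0.057,-0.449,0.088,0,0,0.0267,1]

```text
time: 18.05
tool_pos: [440.2, 60.4, 70.2]
tcp_rot: [-180.0, 0.0, 83.0]
ft_force: [-0.0, 0.8, 0.7]
finger_gap: 85.5
grip_force: 0.0
```

Run:
```python
from h import *
c=viewer.get_calibration('wrist'); im=viewer.snapshot('wrist')
cv2.imwrite('pics/w3.png',im[:,:,::-1]); print(proj(c,[[440,60.5,44]]))
```

```text
[[322.30792534 289.41705457]]
```

View pics/w3.png

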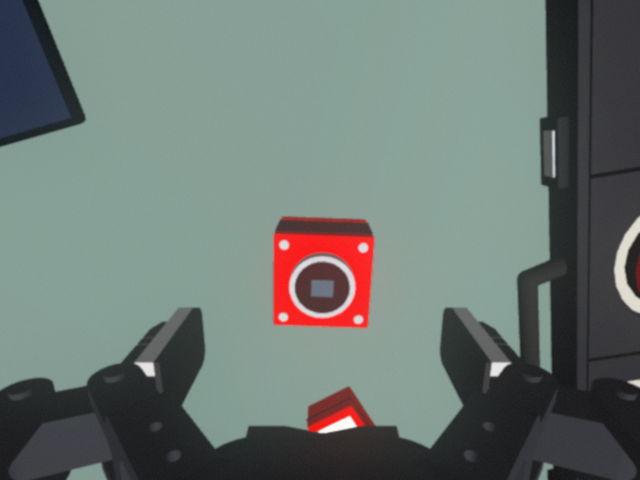

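The camera's mount is at (322,286), as predicted, and the body is turned about 2° clockwise from the tool. I'll correct that during the descent.

Call:
carry_out:
  increments: [0,0,0.03,0,0,0.006,1,0,0,0.08,0,0,0.006,1,0,0,0.12,0,0,0.006,1,0,0,0.137,0,0,0.006,1,0,0,0.14,0,0,0.006,1,0,0,0.14,0,0,0.006,-1,0,0,0.14,0,0,0.006,-1,0,0,0.14,0,0,0.006,-1,0,0,0.14,0,0,0.006,-1,0,0,0.14,0,0,0.006,-1]

```text
time: 19.35
tool_pos: [440.5, 60.5, 14.8]
tcp_rot: [179.9, -0.0, 80.9]
ft_force: [-0.8, -0.3, 5.9]
finger_gap: 45.3
grip_force: 36.9
```

```bash
python3 plan.py 440 60.5 14 80.8  440 60.5 110 80.8 625 -52 110 92.75 625 -52 44 92.75
```

```text
meas [440.5  60.5  14.8] [179.9  -0.   80.9] t 19.35
[440.   60.5 110.   80.8] [ 0.    0.   -0.24] rz -0.0
[625.   -52.   110.    92.75] [-0.2037  0.5015 -0.24  ] rz -0.0332
[625.   -52.    44.    92.75] [-0.2037  0.5015 -0.075 ] rz -0.0332
```

Call:
carry_out:
  increments: [0,0,-0.03,0,0,0,-1,0,0,-0.1,0,0,0,-1,0,0,-0.18,0,0,0,-1,-0.02,0.05,-0.23,0,0,-0.003,-1,-0.055,0.135,-0.24,0,0,-0.009,-1,-0.095,0.234,-0.24,0,0,-0.015,-1,-0.135,0.332,-0.24,0,0,-0.022,-1,-0.17,0.419,-0.24,0,0,-0.028,-1,-0.195,0.48,-0.24,0,0,-0.033,-1,-0.204,0.5015,-0.24,0,0,-0.033,-1]

```text
time: 20.6
tool_pos: [625.5, -52.8, 110.2]
tcp_rot: [-180.0, -0.0, 92.7]
ft_force: [-0.6, 1.0, -0.5]
finger_gap: 45.2
grip_force: 36.3
```

Call:
carry_out:
  increments: [0,0,0.02,0,0,0,-1,0,0,0.06,0,0,0,-1,0,0,0.1,0,0,0,-1,0,0,0.135,0,0,0,-1,0,0,0.155,0,0,0,-1,0,0,0.165,0,0,0,-1,0,0,0.17,0,0,0,-1,0,0,0.17,0,0,0,-1,0,0,0.17,0,0,0,-1,0,0,0.17,0,0,0,-1]

```text
time: 21.85
tool_pos: [625.1, -52.0, 42.5]
tcp_rot: [180.0, 0.0, 92.7]
ft_force: [0.3, -0.4, -0.9]
finger_gap: 45.4
grip_force: 36.3
```

Run:
```python
from h import *
im=viewer.snapshot('side')[150:330,200:360]
a=viewer.snapshot('scene')[210:350,220:380]
k=lambda x:cv2.resize(x,(400,400))[:,:,::-1]
cv2.imwrite('pics/p4.png',np.hstack([k(im),k(a)]))
```

```text
(no output)
```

View pics/p4.png

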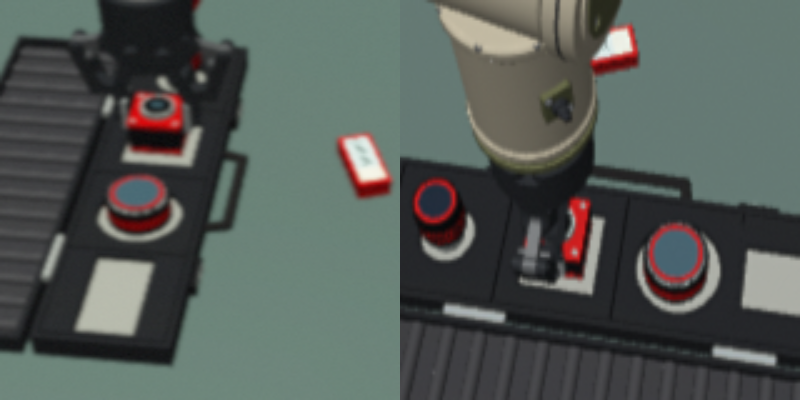

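The lens is seated, and the camera hangs square over its recess. Lower it, then release.

Call:
carry_out:
  increments: [0,0,0.006,0,0,0,-1,0,0,0.012,0,0,0,-1,0,0,0.016,0,0,0,-1,0,0,0.019,0,0,0,-1,0,0,0.022,0,0,0,-1,0,0,0.024,0,0,0,-1,0,0,0.0255,0,0,0,-1,0,0,0.0265,0,0,0,-1,0,0,0.0265,0,0,0,-1,0,0,0.0265,0,0,0,-1]

```text
time: 23.2
tool_pos: [625.2, -52.0, 32.9]
tcp_rot: [180.0, 0.0, 92.7]
ft_force: [-4.6, 0.2, 8.7]
finger_gap: 45.4
grip_force: 37.5
```

Call:
carry_out:
  increments: [0,0,0,0,0,0,0.15,0,0,0,0,0,0,0.35,0,0,0,0,0,0,0.6,0,0,0,0,0,0,0.6,0,0,-0.01,0,0,0,0.6,0,0,-0.04,0,0,0,0.6,0,0,-0.1,0,0,0,0.6,0,0,-0.16,0,0,0,1,0,0,-0.2,0,0,0,1,0,0,-0.2,0,0,0,1]

```text
time: 24.45
tool_pos: [626.2, -52.2, 113.7]
tcp_rot: [179.8, 0.0, 92.7]
ft_force: [0.4, -0.6, -0.6]
finger_gap: 85.2
grip_force: 0.0
```

```bash
python3 plan.py 625 -52 111.4 92.7  446 -61.5 110 114.7 446 -61.5 60 114.7
```

```text
meas [626.2 -52.2 113.7] [179.8   0.   92.7] t 24.45
[446.  -61.5 110.  114.7] [-0.0026 -0.4481  0.0035] rz -0.0611
[446.  -61.5  60.  114.7] [-0.0026 -0.4481  0.1285] rz -0.0611
```

Call:
carry_out:
  increments: [0,-0.05,0,0,0,-0.007,1,-0.001,-0.15,0,0,0,-0.02,1,-0.002,-0.27,0,0,0,-0.036,1,-0.003,-0.38,0.01,0,0,-0.052,1,-0.003,-0.448,0.02,0,0,-0.061,1,-0.003,-0.448,0.06,0,0,-0.061,1,-0.003,-0.448,0.1,0,0,-0.061,1,-0.003,-0.448,0.128,0,0,-0.061,1,-0.003,-0.448,0.128,0,0,-0.061,1,-0.003,-0.448,0.128,0,0,-0.061,1]

```text
time: 25.7
tool_pos: [446.3, -61.7, 60.4]
tcp_rot: [-180.0, -0.0, 114.7]
ft_force: [-0.2, 0.6, 0.2]
finger_gap: 85.1
grip_force: 0.0
```

Run:
```python
from h import *
c=viewer.get_calibration('wrist'); im=viewer.snapshot('wrist')
cv2.imwrite('pics/w4.png',im[:,:,::-1]); print(proj(c,[[446,-61.5,20]]))
```

```text
[[321.65762779 277.75613342]]
```

View pics/w4.png

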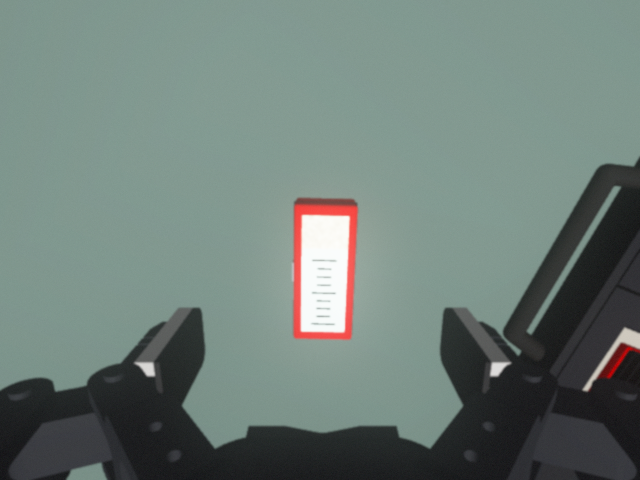

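The small box is centred near (324,271), about 3 mm further along tool x than predicted and roughly 1° off in turn. I'll correct both while descending.

Call:
carry_out:
  increments: [0.008,0.001,0.03,0,0,0.003,1,0.008,0.001,0.08,0,0,0.003,1,0.008,0.001,0.11,0,0,0.003,1,0.008,0.001,0.125,0,0,0.003,1,0.008,0.001,0.129,0,0,0.003,1,0.008,0.001,0.129,0,0,0.003,-1,0.008,0.001,0.129,0,0,0.003,-1,0.008,0.001,0.129,0,0,0.003,-1,0.008,0.001,0.129,0,0,0.003,-1,0.008,0.001,0.129,0,0,0.003,-1]

```text
time: 27.0
tool_pos: [445.5, -58.8, 9.3]
tcp_rot: [180.0, 0.0, 113.6]
ft_force: [-0.5, -0.4, 5.4]
finger_gap: 28.8
grip_force: 35.4
```

```bash
python3 plan.py 444.9 -58.6 8.6 113.6  444.9 -58.6 110 113.6 615.8 144 110 92.75
```

```text
meas [445.5 -58.8   9.3] [180.    0.  113.6] t 27.0
[444.9 -58.6 110.  113.6] [ 0.      0.     -0.2535] rz -0.0
[615.8  144.   110.    92.75] [ 0.2931  0.5943 -0.2535] rz 0.0579
```

Call:
carry_out:
  increments: [0,0,-0.03,0,0,0,-1,0,0,-0.1,0,0,0,-1,0,0,-0.18,0,0,0,-1,0.02,0.04,-0.24,0,0,0.004,-1,0.06,0.122,-0.253,0,0,0.012,-1,0.11,0.223,-0.253,0,0,0.022,-1,0.16,0.324,-0.253,0,0,0.032,-1,0.21,0.426,-0.253,0,0,0.041,-1,0.25,0.507,-0.253,0,0,0.05,-1,0.275,0.558,-0.253,0,0,0.058,-1]

```text
time: 28.25
tool_pos: [605.9, 133.1, 110.1]
tcp_rot: [-180.0, -0.0, 92.7]
ft_force: [-0.2, -0.5, -1.1]
finger_gap: 28.9
grip_force: 34.9
```

```bash
python3 - <<'E'
import numpy as np
y=np.radians(113.6);R=np.array([[np.cos(y),np.sin(y)],[np.sin(y),-np.cos(y)]])
print(np.array([444.9,-58.6])+R@[110,223.2])
E
python3 plan.py 604.9 131.7 109.8 92.7 615.8 144 109.8 92.7 615.8 144 38 92.7
```

```text
[605.39376766 131.55780432]
meas [605.9 133.1 110.1] [-180.    -0.    92.7] t 28.25
[615.8 144.  109.8  92.7] [0.0294 0.0287 0.    ] rz -0.0
[615.8 144.   38.   92.7] [0.0294 0.0287 0.1795] rz -0.0
```

Call:
carry_out:
  increments: [0.015,0.014,0,0,0,0,-1,0.03,0.0275,0.02,0,0,0,-1,0.03,0.0275,0.06,0,0,0,-1,0.03,0.0275,0.1,0,0,0,-1,0.03,0.0275,0.135,0,0,0,-1,0.03,0.0275,0.16,0,0,0,-1,0.03,0.0275,0.172,0,0,0,-1,0.03,0.0275,0.178,0,0,0,-1,0.03,0.0275,0.178,0,0,0,-1,0.03,0.0275,0.178,0,0,0,-1]

```text
time: 29.5
tool_pos: [616.3, 144.2, 39.3]
tcp_rot: [179.9, -0.0, 92.7]
ft_force: [0.5, -0.1, -1.2]
finger_gap: 29.0
grip_force: 34.9
```

Run:
```python
from h import *
im=viewer.snapshot('side')[150:330,200:360]
a=viewer.snapshot('scene')[210:350,280:440]
k=lambda x:cv2.resize(x,(400,400))[:,:,::-1]
cv2.imwrite('pics/p5.png',np.hstack([k(im),k(a)]))
```

View pics/p5.png

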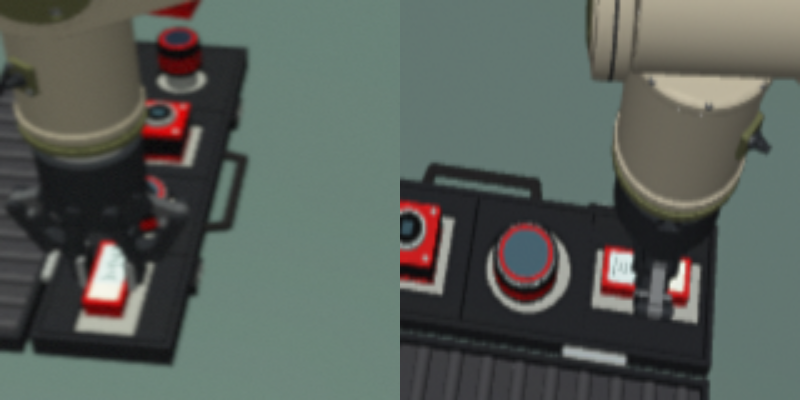

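The box is level over the long recess. Lower it.

Call:
carry_out:
  increments: [0,0,0.006,0,0,0,-1,0,0,0.012,0,0,0,-1,0,0,0.017,0,0,0,-1,0,0,0.021,0,0,0,-1,0,0,0.025,0,0,0,-1,0,0,0.027,0,0,0,-1,0,0,0.029,0,0,0,-1,0,0,0.0305,0,0,0,-1,0,0,0.0305,0,0,0,-1,0,0,0.0305,0,0,0,-1]

```text
time: 30.85
tool_pos: [616.0, 144.1, 27.3]
tcp_rot: [180.0, -0.0, 92.7]
ft_force: [-2.2, -1.6, 4.5]
finger_gap: 29.0
grip_force: 35.6
```

Call:
carry_out:
  increments: [0,0,0,0,0,0,-0.2,0,0,0,0,0,0,0,0,0,0,0,0,0,0.3,0,0,0,0,0,0,0.3,0,0,-0.01,0,0,0,0.3,0,0,-0.04,0,0,0,0.3,0,0,-0.12,0,0,0,0.3,0,0,-0.22,0,0,0,0.3,0,0,-0.3,0,0,0,0.3,0,0,-0.32,0,0,0,0.3]

```text
time: 32.1
tool_pos: [617.9, 144.4, 158.8]
tcp_rot: [179.6, -0.0, 92.7]
ft_force: [-0.3, 0.0, -0.1]
finger_gap: 55.6
grip_force: 0.0
```

Call:
carry_out:
  increments: [0.03,-0.03,-0.02,0,0,0,0.3,0.1,-0.1,-0.05,0,0,0,0.3,0.17,-0.17,-0.08,0,0,0,0.3,0.24,-0.24,-0.1,0,0,0,0.3,0.3,-0.3,-0.1,0,0,0,0.3,0.33,-0.33,-0.1,0,0,0,0.3,0.34,-0.34,-0.1,0,0,0,0.3,0.34,-0.34,-0.1,0,0,0,0.3,0.34,-0.34,-0.1,0,0,0,0.3,0.34,-0.34,-0.1,0,0,0,0.3]

```text
time: 33.35
tool_pos: [474.1, 272.8, 194.4]
tcp_rot: [-180.0, 0.0, 92.7]
ft_force: [-0.3, 0.1, 0.7]
finger_gap: 55.5
grip_force: 0.0
```

Run:
```python
from h import *
im=viewer.snapshot('side')[90:430,170:470]
a=viewer.snapshot('scene')[130:350,160:520]
cv2.imwrite('pics/fin.png',np.hstack([cv2.resize(im,(390,442)),cv2.resize(a,(410,250)).repeat(1,0) if 0 else cv2.copyMakeBorder(cv2.resize(a,(410,250)),0,192,0,0,0)])[:,:,::-1])
```

```text
(no output)
```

View pics/fin.png

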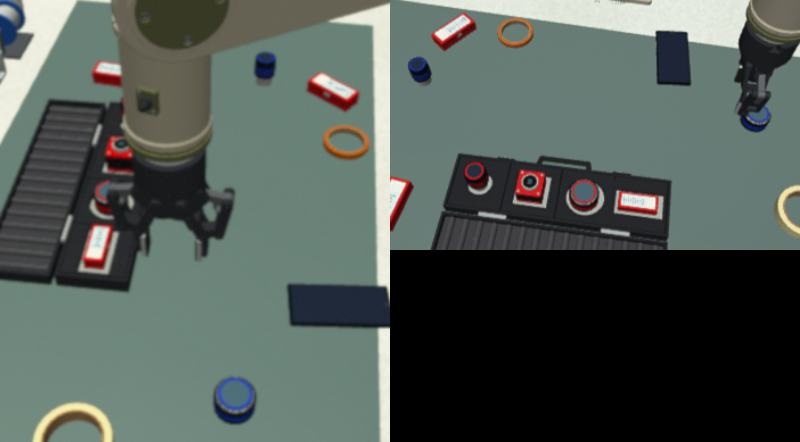

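All four pieces are seated in their recesses, the blue pieces have not moved, and the gripper is clear.

```bash
python3 -c "
from bench import order; print(order.hand_in())"
```

```text
the job is handed in; nothing more can be done
None
```

I packed all four red pieces upright in their matching recesses and handed the job in at about 33 s of the 102 s allowed; the blue eyepiece and lens were not touched, and no verdict came back.

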